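# Gauge a collar on the stepped pin and sort it

### The arm

A 6-joint arm with a two-finger parallel gripper is mounted at the origin on the work surface. World frame = base frame: x ahead of the robot, y to its left, z up, the work surface at z = 0. Lengths are in m, angles in rad, forces in N, time in s.
With the tool pointing down it reaches from about 0.35 to 0.775 m from the base axis. Payload 5.5 kg.
Tool frame: the origin (TCP) lies at the very end of the fingers, on their centre line; the grasp point (between the pads) lies 19 mm behind it; z points along the fingers, y is the line along which they close (so a half turn about z gives the same grasp; the last joint's range is limited). The gripper opens to 85 mm and grips with 20 to 120 N. Pads are 22 mm wide; open, the fingers measure 114 mm over their backs; the gripper's body (76 mm by 85 mm) begins 54 mm behind the grasp point. The pads swing forward as they close: fully open they stand 13 mm farther back than shut.
Start: joints at [-1.376, 0.313, 0.046, 1.304, 0, 1.431], TCP at [0.189, -0.543, 0.231] pointing down, gripper open.
Joint ranges: [-2.76, 2.76], [-0.86, 1.69], [-1.03, 1.26], [-2.2, 2.34], [-1.47, 1.5], [-3.14, 3.14]. Speed limits (rad/s): [2.57, 2.57, 3.14, 3.14, 3.14, 3.14].

### API

Orientations are given as a unit quaternion [w, x, y, z].
In Python, from workcell import env, cams, ticket, spotter gives the robot as it stands.
- The arm moves only by the tool jog_arm, never from a script. Its argument "increments" is a list that holds one entry, the list of rows, each a list of 7 numbers: the shift along the tool's x, y, z in units of 0.25 m (1.0 is 0.25 m), then the turn, a rotation vector about the tool's x, y, z in units of 180 degrees (1.0 is 180 degrees), then the closure in counts, from 0 (fully open) to 255 (shut). A call has 1 to 20 rows; each row shifts and turns the commanded pose from where the row before left it, along the tool's axes as they then stand; what a row does not reach is not made up. A row lasts 1/10 s, in which the tool goes at most 50 mm and 8.59 degrees, less where a joint would pass 70% of its speed; a pose out of reach is approached as far as the arm can. A call with a number of a shift or a turn outside -1 to 1 is refused whole. A call with a gripper value outside its range is refused whole. The fingers move at their own pace and stop on an object; "force" is the grip in N (left out, the last holds). Time passes only in rows, so rows that do not move let the fingers close. It gives the time, the measured TCP pose, the force, the opening and the grip force at its end, in the units of the state.
- env.get_state(): the state, without advancing time (a new reading comes with each control period).
- cams.read_camera(name): name is "scene" or "top" or "wrist"; returns a dict with "pixels" (384x512x3 uint8, red, green, blue), "fx", "fy", "cx", "cy" (pixels), "k1" (the pictures are not rectified: a ray, as slopes to the right and down, at radius r is drawn at 1 + k1 r^2 times it, then the intrinsics apply), "xyz" and "attitude" of the camera in the world; the wrist camera has in their place "mount" (4x4, takes a point from camera to tool coordinates, whose origin is the TCP and whose axes are the flange's). Camera axes: x right, y down, z forward; pixel columns grow to the right and rows downward; lengths in m; the calibration is good to about 2 mm. A picture is of the moment at which its call begins: read the wrist's pose just before it. There is no depth.
- ticket.hand_in(): hands the job in; it is judged then, once.
Trained networks look in the newest picture that a camera, given by its name, has taken for a name from the list of things; names that differ only in an ending like _2 or _b are one class to them, and where a whole thing is asked for, a point or a joint stands for the part that bears it (a point fixed in the world has none). Each returns a list of dicts, best first, with "conf" (0 to 1); they miss things now and then, are a little off and sometimes report something else, mostly with a low value. They report only what shows in the picture. A call takes as long as a camera call. They do not tell look-alikes from the thing itself.
- spotter.find_in(target, camera): "uv" ([column, row] in pixels, amid what is visible of it).
- spotter.cut_out(target, camera): "region" (384x512 bool, what is visible of it) and "uv" ([column, row] in pixels, amid what is visible of it).
- spotter.landmark_of(target, camera): "uv" ([column, row] in pixels: a listed point, or the origin of a listed thing).
The state is a dict: "clock": time; "joint_pos": joint angles; "qvel": joint speeds; "tau": joint torques, N m; "tcp_pos": TCP position; "orientation": TCP orientation; "wrist_force": force on the tool from outside, world axes, zero at the start; "ft_torque": the same for the moment, N m; "finger_gap": finger opening in m; "grip_force": force on a finger pad.
Only numpy, scipy, OpenCV 4.12 (cv2) and the standard library are available. Lean on these libraries where they do the work, as an engineer would, in place of code of your own. Each camera call takes 0.05 s, during which the arm holds its last target. There are 200 camera calls.

### The job

Take the collar that stands on the square rubber mat and slide it down over the stepped gauge pin, without forcing it, until it stops. If it went all the way down to the gauge's base, stand it upright in the square tray; if it stopped at the step, stand it upright in the round dish, in either case near the middle and set down gently. Leave the spare collar on the round cork disc, and everything else, where it is.

Things in the scene. Friction and masses are not known exactly. Their poses are not given: they have to be found in the camera images.
- collar_a_center (a point): plain aluminium collar (tube open at both ends), 36 mm outside, 45 mm tall, about 0.2 kg, standing upright; one of two that look alike outside. One of the two has a 24 mm bore, the other 17.6 mm; it is not told which. One stands on the square mat and one on the cork disc, either way round. Site at its centre, half-way up (22.5 mm above its underside); its z axis runs along the bore
- collar_b_center (a point): plain aluminium collar (tube open at both ends), 36 mm outside, 45 mm tall, about 0.2 kg, standing upright; one of two that look alike outside. One of the two has a 24 mm bore, the other 17.6 mm; it is not told which. One stands on the square mat and one on the cork disc, either way round. Site at its centre, half-way up (22.5 mm above its underside); its z axis runs along the bore
- collar_a: the same collar as point collar_a_center, origin at the centre of its underside
- collar_b: the same collar as point collar_b_center, origin at the centre of its underside
- mat: square black rubber mat, 80 x 80 x 4 mm, fixed, lying on the table; the collar to be gauged stands within 10 mm of its middle. Origin: centre of its underside, at table height
- disc_center (a point): round cork disc, 70 mm across and 4 mm thick, fixed, lying on the table; the spare collar stands on it. This point is the disc's centre, 2 mm above the table
- gauge: stepped gauge, fixed: black base plate 70 x 70 x 15 mm with a steel pin standing in its middle. The pin's lower part is 21 mm across and 22 mm tall, from the base to the step; its upper part is 15 mm across and 25 mm tall, its last 6 mm tapering to 9 mm across at the tip. Origin: centre of the base's underside, at table height
- gauge_home (a point): point on the pin's axis at the top face of the gauge's base, 15 mm above the table; a wide collar's underside comes to rest at this height, a narrow one's at the step 22 mm higher
- gauge_tip (a point): top of the gauge pin, on its axis, 62 mm above the table, 47 mm above gauge_home
- tray_in (a point): square dark steel tray, for collars that go fully home: 110 x 110 mm outside, 14 mm tall, wall and floor 4 mm, fixed. This point is the centre of its inner floor, 4 mm above the table; x and y axes along its sides
- dish_in (a point): round steel dish, for collars that stop at the step: 120 mm across, 14 mm tall, wall 4 mm, fixed. This point is the centre of its inner floor, 4 mm above the table
- objective: microscope objective standing on its wide end, 30 mm across, 42 mm tall; origin at its foot (bystander, loose: not part of the job)
- weight: small steel cylinder, 28 mm across, 28 mm tall; origin at its foot (bystander, loose: not part of the job)
- bottle: amber glass bottle, 44 mm across, 110 mm tall; origin at its foot (bystander, loose: not part of the job)
- screwdriver: screwdriver, 160 mm long, lying (bystander, loose: not part of the job)
- jar: small closed jar, 48 mm across, 50 mm tall; origin at its foot (bystander, loose: not part of the job)
- wrench: small wrench, 130 mm long, lying (bystander, loose: not part of the job)
- case: grey plastic sample case, 90 x 60 x 22 mm (bystander, loose: not part of the job)
- tray: the same square tray, origin at the centre of its underside
- dish: the same round dish, origin at the centre of its underside
Mind the look-alikes: they are no part of the job. What is shaped like the tray but orange is not meant.

How it is judged:
On the way:
1. the collar has been slid down the gauge pin until it rests on the base (wide bore) or on the step (narrow bore) (((horizontal distance between collar_a_center and gauge_home below 0.004 m and z of collar_a_center in the frame of gauge_home between 0.019 and 0.0255 m and angle between collar_a_center's own z axis and vertical below 0.15 rad and contact force between collar_a and gauge above 0.2 N) or (horizontal distance between collar_b_center and gauge_home below 0.004 m and z of collar_b_center in the frame of gauge_home between 0.041 and 0.0475 m and angle between collar_b_center's own z axis and vertical below 0.15 rad and contact force between collar_b and gauge above 0.2 N))), for 0.2 s.
At the end, for the whole second after the job is handed in: The mat's collar stands upright (within 0.1 rad), released and at rest, on the floor of the tray if it went down to the base, of the dish if it stopped at the step, within 35 mm of its centre; the spare collar still stands on the cork disc, within 25 mm of its centre (((horizontal distance between collar_a_center and tray_in below 0.035 m and z of collar_a_center in the frame of tray_in between 0.018 and 0.027 m and angle between each of collar_a_center, collar_b_center's own z axis and vertical below 0.1 rad and linear speed of collar_a below 0.02 m/s and horizontal distance between collar_b_center and disc_center below 0.025 m) or (horizontal distance between collar_b_center and dish_in below 0.035 m and z of collar_b_center in the frame of dish_in between 0.018 and 0.027 m and angle between each of collar_b_center, collar_a_center's own z axis and vertical below 0.1 rad and linear speed of collar_b below 0.02 m/s and horizontal distance between collar_a_center and disc_center below 0.025 m))); the robot touches nothing.
It fails at once if both collars have been moved by more than 20 mm (the spare one must be left alone) (distance of each of collar_a_center, collar_b_center from where it was at the start of the episode above 0.02 m).
It fails at once if a collar is forced onto the gauge with more than 60 N (contact force between any of collar_a, collar_b and gauge above 60 N).
It fails at once if a collar is dropped or pressed hard (over 60 N) into the tray or dish (contact force between any of collar_a, collar_b and tray above 60 N or contact force between any of collar_a, collar_b and dish above 60 N).
It fails at once if a bystander is moved by more than 30 mm (distance of any of objective, weight, bottle, screwdriver, jar, wrench, case from where it was at the start of the episode above 0.03 m).
It also fails if it takes over 43 s, if anything falls off the work surface, if the arm or the gripper's body presses on something with over 40 N, if the wrist force passes 120 N, or if a joint passes its speed limit or range.

## Working session

There is one attempt and no reset: what is moved stays moved. The work goes in short steps, Python scripts to look and compute and a tool call to move; the robot and the scene stay as the last step left them, time stands still between calls to the robot, and variables do not carry over. Pictures are saved under pics/ and viewed, at most 10 in all, crops included, and the job is handed in when it is done.

Besides the shell and the picture viewer there is one more tool, called after "Request:" in YAML: its name, and indented under it one key for each argument. jog_arm: Moves the arm, as the interface text tells. Shifts and turns lie within -1 to 1; 1 stands for 0.25 m of shift or 180 degrees of turn. Its arguments: {"type":"object","properties":{"increments":{"type":"array"},"force":{"type":"number"}},"required":["increments"]}

```bash
mkdir -p pics; cat > h.py <<'E'
import numpy as np,cv2
from scipy.spatial.transform import Rotation as R
from workcell import env,cams,ticket,spotter
def rq(q): return R.from_quat([q[1],q[2],q[3],q[0]]).as_matrix()
def pose(c,s=None):
    if 'mount' in c:
        M=np.array(c['mount']);T=np.eye(4);T[:3,:3]=rq(s['orientation']);T[:3,3]=s['tcp_pos'];T=T@M
        return T[:3,:3],T[:3,3]
    a=np.array(c['attitude']);Rm=a if a.shape==(3,3) else rq(a)
    return Rm,np.array(c['xyz'])
def ray(c,uv,s=None):
    xd=np.array([(uv[0]-c['cx'])/c['fx'],(uv[1]-c['cy'])/c['fy']]);x=xd.copy()
    for _ in range(20): x=xd/(1+c['k1']*(x@x))
    Rm,p=pose(c,s);return p,Rm@np.array([x[0],x[1],1])
def atz(c,uv,z,s=None):
    p,d=ray(c,uv,s);return p+d*(z-p[2])/d[2]
def proj(c,P,s=None):
    Rm,p=pose(c,s);v=Rm.T@(np.array(P)-p);x=v[:2]/v[2];x=x*(1+c['k1']*(x@x))
    return np.array([c['fx']*x[0]+c['cx'],c['fy']*x[1]+c['cy']])
def save(c,n,f=1.5): cv2.imwrite('pics/'+n,cv2.resize(c['pixels'][:,:,::-1],None,fx=f,fy=f))
E
python3 - <<'E'
from h import *
np.set_printoptions(precision=4,suppress=True)
s=env.get_state();print({k:np.round(v,3) for k,v in s.items()})
Z=dict(collar_a_center=.0265,mat=0,disc_center=.002,gauge_home=.015,gauge_tip=.062,tray_in=.004,dish_in=.004,bottle=0,jar=0,case=0,weight=0,objective=0)
for n in('top','scene'):
    c=cams.read_camera(n);print(n,c['xyz'],c['attitude'],c['fx'],c['k1']);save(c,n+'.png')
    for t,z in Z.items():
        for d in spotter.landmark_of(t,n)[:4]: print(n,t,np.round(d['uv'],1),round(d['conf'],2),atz(c,d['uv'],z))
c=cams.read_camera('wrist');print(c['mount'])
E
```

```text
{'clock': np.float64(0.0), 'joint_pos': array([-1.376,  0.314,  0.045,  1.304,  0.   ,  1.431]), 'qvel': array([ 0.001, -0.001,  0.   , -0.   , -0.   ,  0.   ]), 'tau': array([ -0.   , -48.062,  29.854,   0.019,  -0.   ,   0.   ]), 'tcp_pos': array([ 0.189, -0.543,  0.23 ]), 'orientation': array([-0.001,  0.986,  0.167, -0.   ]), 'wrist_force': array([ 0.896, -0.202, -0.32 ]), 'ft_torque': array([ 0.047, -0.031, -0.038]), 'grip_force': np.float64(0.0), 'finger_gap': np.float64(0.085)}
top [ 0.4207 -0.0022  1.6225] [ 0.0165 -0.697   0.7169 -0.01  ] 462.18184424345446 0.048967480943569924
top collar_a_center [374.9 151.4] 0.53 [ 0.5983 -0.4142  0.0265]
top collar_a_center [332.1 149.5] 0.51 [ 0.6094 -0.2678  0.0265]
top mat [325.8 196.4] 0.94 [ 0.4485 -0.2447  0.    ]
top disc_center [328.9 147.2] 0.52 [ 0.6208 -0.261   0.002 ]
top gauge_home [262.6 155.8] 0.88 [ 0.596  -0.0275  0.015 ]
top gauge_home [193.  153.1] 0.18 [0.6124 0.2151 0.015 ]
top gauge_tip [263.9 155.7] 0.71 [ 0.5911 -0.0311  0.062 ]
top tray_in [190.9 154. ] 0.92 [0.6108 0.2241 0.004 ]
top tray_in [149.1 260.6] 0.91 [
[... 1230 characters left out ...]
e tray_in [258.3 275.9] 0.82 [0.5884 0.2119 0.004 ]
scene tray_in [214.4 152.4] 0.74 [ 0.4536 -0.2543  0.004 ]
scene tray_in [413.7 263.3] 0.67 [0.2417 0.3859 0.004 ]
scene dish_in [325.4 257.5] 0.55 [0.4164 0.2544 0.004 ]
scene bottle [150.2 140. ] 0.86 [ 0.5996 -0.4272  0.    ]
scene jar [149.8 215.9] 0.85 [ 0.7329 -0.1132  0.    ]
scene jar [210.1 202.2] 0.37 [ 0.5675 -0.0718  0.    ]
scene case [298.6 364.9] 0.61 [0.6361 0.4414 0.    ]
scene weight [276.7 188.6] 0.54 [ 0.3773 -0.0179  0.    ]
scene objective [178.6 256. ] 0.47 [0.7249 0.0529 0.    ]
[[-0.0003 -0.9478 -0.3188  0.0818]
 [ 1.     -0.0006  0.0008  0.0001]
 [-0.001  -0.3188  0.9478 -0.1433]
 [ 0.      0.      0.      1.    ]]
```

View pics/top.png

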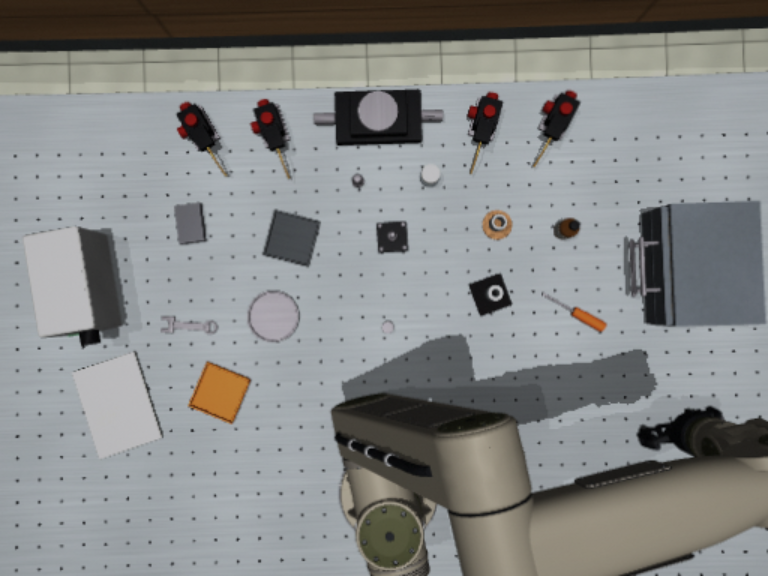

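View pics/scene.png

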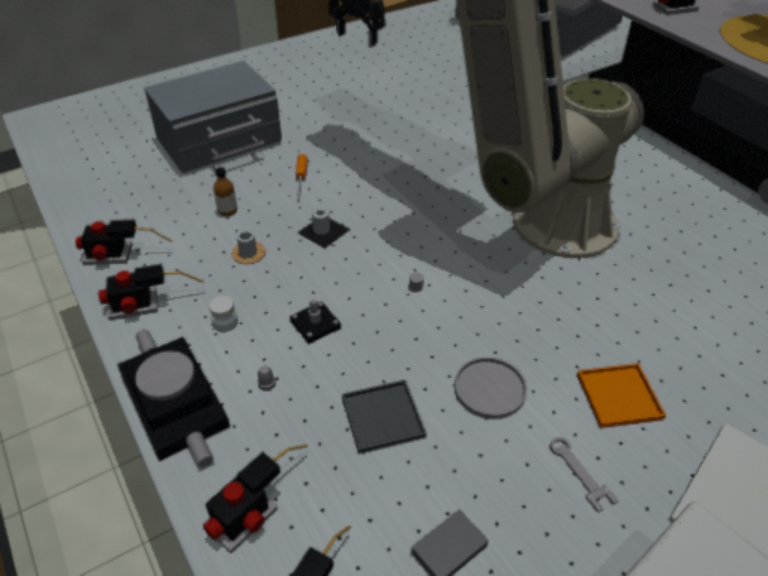

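The top view shows the collar on the black mat at about (330,195), the spare on the cork disc at (331,149) and the gauge at (262,157). The dark tray is at (194,159), the dish at (182,211) and the orange decoy at (147,261). The scene view agrees with this. Next I'll move over the mat and align the tool with the world axes.

Request:
jog_arm:
  increments:
    - [[0.117,-0.065,0.01,0,0,0,0],[0.117,-0.065,0.01,0,0,0,0],[0.117,-0.065,0.01,0,0,0,0],[0.117,-0.065,0.01,0,0,0,0],[0.117,-0.065,0.01,0,0,0,0],[0.117,-0.065,0.01,0,0,0,0],[0.117,-0.065,0.01,0,0,0,0],[0.117,-0.065,0.01,0,0,0,0],[0.117,-0.065,0.01,0,0,0,0],[0.117,-0.065,0.01,0,0,0,0],[0.117,-0.065,0.01,0,0,0,0],[0.117,-0.065,0.01,0,0,0,0],[0,0,0,0,0,0.027,0],[0,0,0,0,0,0.027,0],[0,0,0,0,0,0.027,0],[0,0,0,0,0,0.026,0],[0,0,0,0,0,0,0],[0,0,0,0,0,0,0]]

```text
clock: 3.15
tcp_pos: [0.4564, -0.2436, 0.2013]
orientation: [0.0, 1.0, 0.0, 0.0]
wrist_force: [-0.2, 0.7, -0.0]
finger_gap: 0.0852
grip_force: 0.0
```

```bash
cat > w.py <<'E'
import sys
from h import *
np.set_printoptions(precision=4,suppress=True)
s=env.get_state();c=cams.read_camera('wrist');save(c,sys.argv[1])
print(s['clock'],s['tcp_pos'],s['orientation'],s['wrist_force'],s['finger_gap'],s['grip_force'])
for a in sys.argv[2:]:
    t,z=a.split('=')
    for d in spotter.landmark_of(t,'wrist')[:3]: print(t,np.round(d['uv'],1),round(d['conf'],2),atz(c,d['uv'],float(z),s))
    for d in spotter.cut_out(t,'wrist')[:2]:
        m=d['region'];ys,xs=np.nonzero(m);print('  mask',m.sum(),xs.min(),xs.max(),ys.min(),ys.max(),round(d['conf'],2))
E
python3 w.py w1.png collar_a_center=.0265 mat=0
```

```text
3.15 [ 0.4564 -0.2436  0.2013] [0.0001 1.     0.0003 0.    ] [-0.1923  0.7196 -0.002 ] 0.08521387359651227 0.0
collar_a_center [279.9   9.6] 0.74 [ 0.6131 -0.2715  0.0265]
  mask 799 259 299 0 32 0.81
mat [256.8 165.3] 0.81 [ 0.4536 -0.2508  0.    ]
  mask 3543 214 296 127 207 0.88
```

View pics/w1.png

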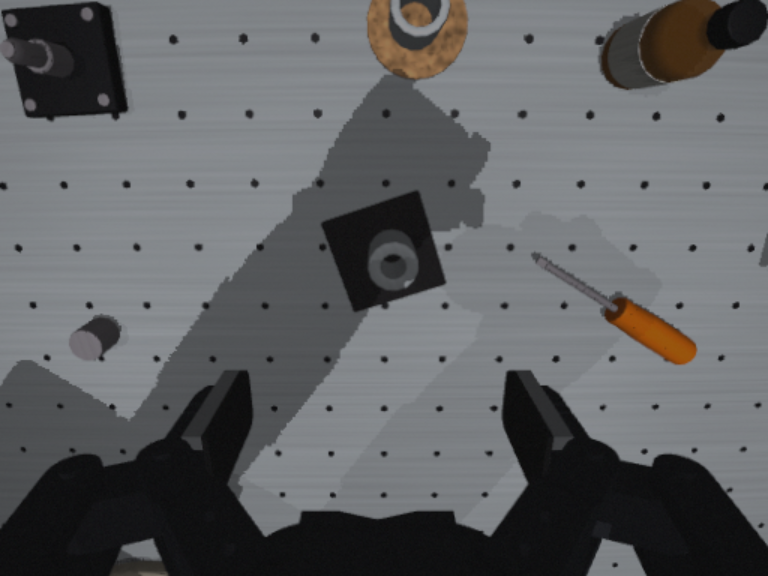

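The wrist view shows the mat's collar with its rim centred near (393,265) in the 1.5x picture, i.e. (262,176) raw. I'll fit a cylinder silhouette to it for a precise position, and do the same for the gauge from its base plate.

```bash
cat > fit.py <<'E'
from h import *
from scipy.optimize import minimize
def cyl(c,s,x,y,z0,z1,r):
    a=np.linspace(0,2*np.pi,40);P=[proj(c,[x+r*np.cos(t),y+r*np.sin(t),z],s) for z in(z0,z1) for t in a]
    return cv2.convexHull(np.float32(P))
def fill(h,shape):
    m=np.zeros(shape,np.uint8);cv2.fillConvexPoly(m,np.int32(np.round(h*16)),255,cv2.LINE_AA,4);return m/255.
def contrast(c,s,p,z0,z1,r):   # inside-ring minus outside-ring brightness at the silhouette
    g=cv2.cvtColor(c['pixels'],cv2.COLOR_RGB2GRAY).astype(float)
    i=fill(cyl(c,s,*p,z0,z1,r-.0),g.shape);i2=fill(cyl(c,s,*p,z0,z1,r-.003),g.shape);o=fill(cyl(c,s,*p,z0,z1,r+.003),g.shape)
    a,b=i-i2,o-i;return (a*g).sum()/a.sum()-(b*g).sum()/b.sum()
def fitcyl(c,s,p0,z0,z1,r,w=.012):
    G=[(contrast(c,s,(p0[0]+dx,p0[1]+dy),z0,z1,r),p0[0]+dx,p0[1]+dy) for dx in np.arange(-w,w+.001,.002) for dy in np.arange(-w,w+.001,.002)]
    b=max(G);q=minimize(lambda p:-contrast(c,s,p,z0,z1,r),b[1:],method='Nelder-Mead',options=dict(initial_simplex=[b[1:],(b[1]+.001,b[2]),(b[1],b[2]+.001)]))
    return q.x,-q.fun,b
E
python3 - <<'E'
from fit import *
np.set_printoptions(precision=4,suppress=True)
s=env.get_state();c=cams.read_camera('wrist')
print(atz(c,(262,176),.049,s))
p,f,b=fitcyl(c,s,atz(c,(262,176),.049,s)[:2],.004,.049,.018);print('collar',p,f,b)
v=cv2.resize(c['pixels'][:,:,::-1],None,fx=4,fy=4)
for z in(.004,.049):
  for r in(.018,.012,.0088):
    P=np.float32([proj(c,[p[0]+r*np.cos(t),p[1]+r*np.sin(t),z],s) for t in np.linspace(0,6.3,60)])*4+1.5
    cv2.polylines(v,[np.int32(P)],False,(0,255,0) if r==.018 else (0,0,255),1)
cv2.imwrite('pics/w1c.png',v[480:860,800:1260])
t=cams.read_camera('top')
print('top fit',fitcyl(t,None,p,.004,.049,.018)[:2])
E
```

```text
[ 0.4541 -0.2553  0.049 ]
collar [ 0.4531 -0.2548] 28.281752686588714 (np.float64(26.55332062916531), np.float64(0.45211191131898715), np.float64(-0.25533212597545074))
top fit (array([ 0.4543, -0.2531]), np.float64(6.696844914077108))
```

View pics/w1c.png

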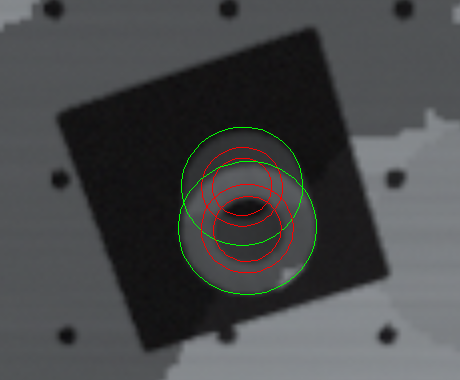

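The overlay fits the collar's outline well, and its bore matches the small (red, 17.6 mm) circle, so I expect it to stop at the step. The position also lies within 10 mm of the mat's middle. Next I'll descend and grip.

Request:
jog_arm:
  increments:
    - [[-0.013,0.045,0.1,0,0,0,0],[0,0,0.12,0,0,0,0],[0,0,0.12,0,0,0,0],[0,0,0.12,0,0,0,0],[0,0,0.12,0,0,0,0],[0,0,0.1,0,0,0,0],[0,0,0.068,0,0,0,0],[0,0,0,0,0,0,0],[0,0,0,0,0,0,90],[0,0,0,0,0,0,200],[0,0,0,0,0,0,200],[0,0,0,0,0,0,200],[0,0,0,0,0,0,200],[0,0,0,0,0,0,200],[0,0,0,0,0,0,200]]
  force: 50

```text
clock: 5.0
tcp_pos: [0.454, -0.2555, 0.0158]
orientation: [0.001, 1.0, -0.001, 0.001]
wrist_force: [-0.2, 0.0, 5.7]
finger_gap: 0.0353
grip_force: 49.5
```

The collar is gripped (gap 35 mm). I'll lift it and go short of the gauge to look at it with the wrist camera.

Request:
jog_arm:
  increments:
    - [[0,0,-0.04,0,0,0,200],[0,0,-0.1,0,0,0,200],[0,0,-0.12,0,0,0,200],[0,0,-0.12,0,0,0,200],[0,0,-0.12,0,0,0,200],[0.034,-0.1,-0.12,0,0,0,200],[0.033,-0.115,0,0,0,0,200],[0.033,-0.115,0,0,0,0,200],[0.033,-0.115,0,0,0,0,200],[0.033,-0.115,0,0,0,0,200],[0.033,-0.115,0,0,0,0,200],[0.033,-0.115,0,0,0,0,200],[0.033,-0.115,0,0,0,0,200],[0,0,0,0,0,0,200],[0,0,0,0,0,0,200],[0,0,0,0,0,0,200]]

```text
clock: 6.6
tcp_pos: [0.5194, -0.0292, 0.1695]
orientation: [0.0, 1.0, -0.001, -0.0]
wrist_force: [1.0, 0.3, -2.5]
finger_gap: 0.0352
grip_force: 50.5
```

```bash
python3 w.py w2.png gauge_home=.015 gauge_tip=.062 gauge=0 collar_a_center=.15; python3 - <<'E'
from h import *
c=cams.read_camera('top')
for t,z in(('gauge_tip',.062),('gauge_home',.015)):
    for d in spotter.landmark_of(t,'top')[:2]: print(t,d['conf'],atz(c,d['uv'],z))
E
```

```text
6.6 [ 0.5194 -0.0292  0.1695] [ 0.0002  1.     -0.0009 -0.    ] [ 1.0189  0.3298 -2.4652] 0.03520602822181188 50.521291717886925
gauge_home [245.2 103.7] 0.65 [ 0.5896 -0.024   0.015 ]
  mask 5383 208 283 63 139 0.62
gauge_tip [241.9 103.9] 0.57 [ 0.5913 -0.0221  0.062 ]
  mask 5285 208 282 62 139 0.89
gauge [248.3  97.3] 0.71 [ 0.5953 -0.0269  0.    ]
  mask 5379 208 283 62 139 0.8
collar_a_center [508.2  78.5] 0.6 [ 0.6091 -0.1671  0.15  ]
collar_a_center [246.1 100.1] 0.32 [ 0.5967 -0.0269  0.15  ]
collar_a_center [241.  105.2] 0.31 [ 0.5941 -0.0242  0.15  ]
  mask 1398 472 511 60 100 0.69
```

View pics/w2.png

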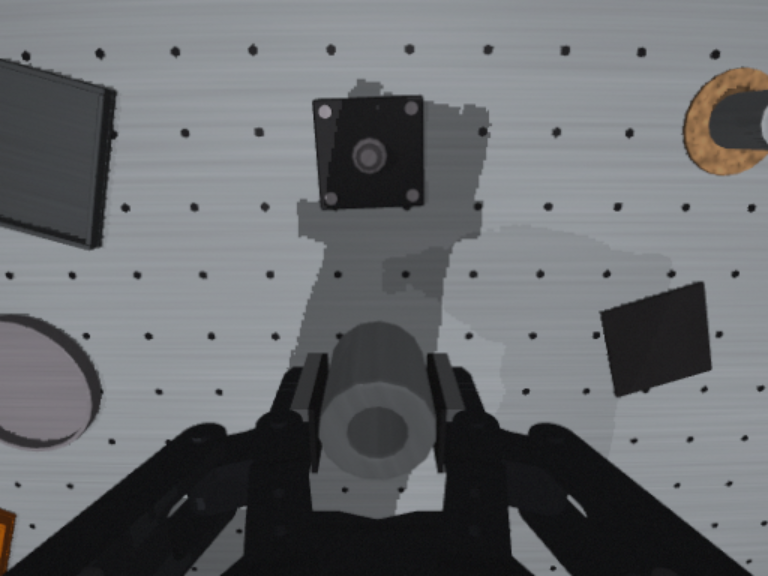

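The wrist view shows the pin almost end-on, with the tip at (368.5,157), i.e. (245.5,104.5) raw, and bolts around it. The held collar hangs straight between the pads at (378,432).

```bash
python3 - <<'E'
from fit import *
np.set_printoptions(precision=4,suppress=True)
s=env.get_state();c=cams.read_camera('wrist')
print('tip',atz(c,(245.5,104.4),.062,s),'bolts',atz(c,(246.3,102.1),.0155,s))
g=cv2.GaussianBlur(cv2.cvtColor(c['pixels'],cv2.COLOR_RGB2GRAY),(0,0),.8)
sub=cv2.resize(g[60:142,205:287],None,fx=8,fy=8,interpolation=cv2.INTER_CUBIC)
cv2.imwrite('pics/pin.png',cv2.normalize(sub,None,0,255,cv2.NORM_MINMAX))
_,b=cv2.threshold(sub[240:480,240:440],45,255,cv2.THRESH_BINARY)
for k in cv2.findContours(b,cv2.RETR_LIST,cv2.CHAIN_APPROX_NONE)[0]:
    if len(k)>60:
        e=cv2.fitEllipse(k);print(205+(e[0][0]+240+.5)/8-.5,60+(e[0][1]+240+.5)/8-.5,np.array(e[1])/8)
for r in(.0045,.0075,.0105):
    for z in(.037,.056,.062): print(r,z,round(r*2*c['fx']/(.3128-z),1),end=' ')
z0=s['tcp_pos'][2]-.0118
print('\nheld',[fitcyl(c,s,s['tcp_pos'][:2],z0+d,z0+d+.045,.018,.006)[:2] for d in(-.002,0,.002)])
E
```

```text
tip [ 0.5912 -0.0246  0.062 ] bolts [ 0.5914 -0.0246  0.0155]
246.2653579711914 103.49844264984131 [22.8199 23.7015]
0.0045 0.037 9.6 0.0045 0.056 10.3 0.0045 0.062 10.6 0.0075 0.037 16.0 0.0075 0.056 17.2 0.0075 0.062 17.6 0.0105 0.037 22.5 0.0105 0.056 24.1 0.0105 0.062 24.7 
held [(array([ 0.5115, -0.0291]), np.float64(20.347687356960705)), (array([ 0.5129, -0.0291]), np.float64(20.44959353184587)), (array([ 0.5113, -0.029 ]), np.float64(20.421926016204644))]
```

View pics/pin.png

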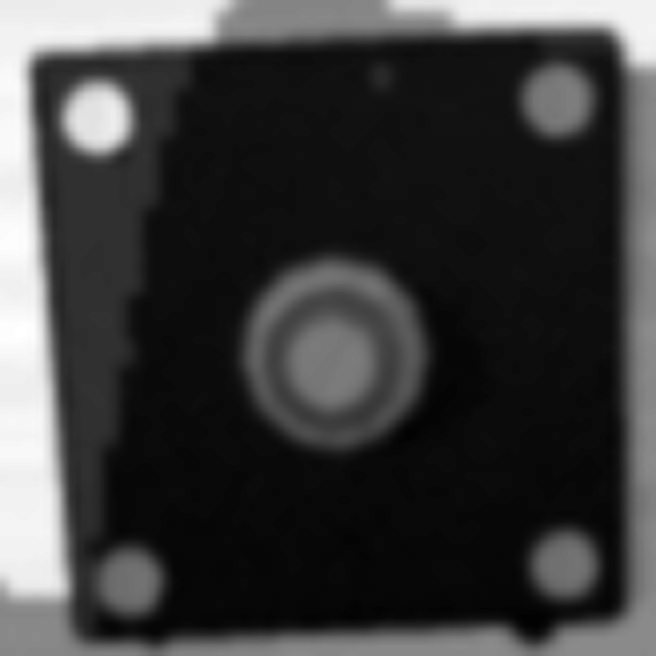

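```bash
python3 - <<'E'
from fit import *
np.set_printoptions(precision=4,suppress=True)
s=env.get_state();c=cams.read_camera('wrist');T=s['tcp_pos'];print(c['fx'],c['k1'],T)
print('tip',atz(c,(246.06,104.8),.062,s),'step',atz(c,(246.27,103.5),.037,s))
print('rim c',atz(c,(252,288),T[2]+.0332,s)-T,'low edge',atz(c,(252,214),T[2]-.0118,s)-T)
for off in(-.0065,-.001):
    for z in(-.0118,.0332):
        P=np.array([proj(c,[T[0]+off+.018*np.cos(t),T[1]+.018*np.sin(t),T[2]+z],s) for t in np.linspace(0,6.3,60)])
        print(off,z,P.min(0)*1.5,P.max(0)*1.5)
E
```

```text
295.03042067078377 -0.03835306172725118 [ 0.5197 -0.0287  0.1693]
tip [ 0.5909 -0.025   0.062 ] step [ 0.5909 -0.0248  0.037 ]
rim c [-0.0012 -0.0006  0.0332] low edge [ 0.0152 -0.0008 -0.0118]
-0.0065 -0.0118 [330.7607 330.0051] [421.5158 410.2225]
-0.0065 0.0332 [316.2981 395.0016] [435.8663 493.4892]
-0.001 -0.0118 [330.2533 316.7284] [421.961  398.6708]
-0.001 0.0332 [315.3977 378.1968] [436.6833 479.6301]
```

Pin axis ≈ (0.591,-0.025), with the tip and step views agreeing. The collar sits about 1.3 mm behind the TCP in x. I'll move above the tip and start a slow descent.

Request:
jog_arm:
  increments:
    - [[0.1,-0.006,0,0,0,0,200],[0.1,-0.006,0,0,0,0,200],[0.091,-0.005,0.06,0,0,0,200],[0,0,0.1,0,0,0,200],[0,0,0.1,0,0,0,200],[0,0,0.07,0,0,0,200],[0,0,0.03,0,0,0,200],[0,0,0,0,0,0,200],[0,0,0,0,0,0,200],[0,0,0.008,0,0,0,200],[0,0,0.008,0,0,0,200],[0,0,0.008,0,0,0,200],[0,0,0,0,0,0,200]]

```text
clock: 8.6
tcp_pos: [0.5923, -0.0246, 0.0733]
orientation: [0.0, 1.0, -0.001, -0.0]
wrist_force: [-0.6, 0.4, -2.2]
finger_gap: 0.035
grip_force: 50.6
```

Request:
jog_arm:
  increments:
    - [[0,0,0.008,0,0,0,200],[0,0,0.008,0,0,0,200],[0,0,0.008,0,0,0,200],[0,0,0,0,0,0,200]]

```text
clock: 9.0
tcp_pos: [0.5921, -0.0245, 0.0668]
orientation: [-0.0, 1.0, -0.001, -0.0]
wrist_force: [-0.3, -0.1, -2.2]
finger_gap: 0.0353
grip_force: 50.6
```

Request:
jog_arm:
  increments:
    - [[0,0,0.008,0,0,0,200],[0,0,0.006,0,0,0,200],[0,0,0,0,0,0,200]]

```text
clock: 9.3
tcp_pos: [0.5922, -0.0245, 0.0635]
orientation: [0.0, 1.0, -0.001, -0.0]
wrist_force: [-0.1, 0.8, -2.1]
finger_gap: 0.0351
grip_force: 50.6
```

The collar is past the taper with no contact force. I'll carry on to just above the step.

Request:
jog_arm:
  increments:
    - [[0,0,0.01,0,0,0,200],[0,0,0.01,0,0,0,200],[0,0,0.01,0,0,0,200],[0,0,0.01,0,0,0,200],[0,0,0.004,0,0,0,200],[0,0,0,0,0,0,200]]

```text
clock: 9.9
tcp_pos: [0.5922, -0.0245, 0.0525]
orientation: [0.0, 1.0, -0.001, -0.0]
wrist_force: [0.5, 0.4, -2.5]
finger_gap: 0.0353
grip_force: 50.6
```

Request:
jog_arm:
  increments:
    - [[0,0,0.004,0,0,0,200],[0,0,0.004,0,0,0,200],[0,0,0,0,0,0,200]]

```text
clock: 10.2
tcp_pos: [0.5924, -0.0246, 0.0507]
orientation: [0.0, 1.0, -0.001, -0.0]
wrist_force: [-0.6, -0.3, -2.8]
finger_gap: 0.0348
grip_force: 50.6
```

Request:
jog_arm:
  increments:
    - [[0,0,0.004,0,0,0,200],[0,0,0,0,0,0,200]]

```text
clock: 10.4
tcp_pos: [0.5924, -0.0246, 0.0497]
orientation: [0.0, 1.0, -0.001, -0.0]
wrist_force: [-0.1, 0.4, -2.4]
finger_gap: 0.0353
grip_force: 50.6
```

Request:
jog_arm:
  increments:
    - [[0,0,0.004,0,0,0,200],[0,0,0,0,0,0,200]]

```text
clock: 10.6
tcp_pos: [0.5925, -0.0246, 0.0488]
orientation: [0.0, 1.0, -0.001, 0.0]
wrist_force: [-0.1, -1.0, -1.7]
finger_gap: 0.0349
grip_force: 50.7
```

Request:
jog_arm:
  increments:
    - [[0,0,0.002,0,0,0,200],[0,0,0,0,0,0,200]]

```text
clock: 10.8
tcp_pos: [0.5925, -0.0246, 0.0487]
orientation: [0.0, 1.0, -0.001, 0.0]
wrist_force: [-1.2, 1.4, 1.1]
finger_gap: 0.035
grip_force: 51.0
```

Request:
jog_arm:
  increments:
    - [[0,0,0.002,0,0,0,200],[0,0,0,0,0,0,200]]

```text
clock: 11.0
tcp_pos: [0.5926, -0.0246, 0.0487]
orientation: [0.0, 1.0, -0.001, 0.0]
wrist_force: [-2.6, -0.4, 5.6]
finger_gap: 0.0351
grip_force: 51.3
```

The force rises at TCP z = 0.0487, where the step was predicted (0.0488), and the narrow bore matches the picture, so this collar goes to the dish. I'll hold briefly, then lift it off and carry it over the dish.

Request:
jog_arm:
  increments:
    - [[0,0,0,0,0,0,200],[0,0,0,0,0,0,200],[0,0,0,0,0,0,200],[0,0,-0.025,0,0,0,200],[0,0,-0.05,0,0,0,200],[0,0,-0.06,0,0,0,200],[0,0,-0.08,0,0,0,200],[0,0,-0.08,0,0,0,200],[0,0,-0.07,0,0,0,200],[-0.071,-0.113,0,0,0,0,200],[-0.071,-0.113,0,0,0,0,200],[-0.071,-0.113,0,0,0,0,200],[-0.071,-0.113,0,0,0,0,200],[-0.071,-0.113,0,0,0,0,200],[-0.071,-0.113,0,0,0,0,200],[-0.071,-0.113,0,0,0,0,200],[-0.071,-0.113,0,0,0,0,200],[-0.071,-0.113,0,0,0,0,200],[0,0,0,0,0,0,200]]

```text
clock: 12.9
tcp_pos: [0.4291, 0.1461, 0.1436]
orientation: [-0.032, 0.998, 0.054, -0.003]
wrist_force: [-0.9, -1.0, -2.0]
finger_gap: 0.0352
grip_force: 50.6
```

```bash
python3 w.py w3.png dish_in=.004 tray_in=.004
```

```text
12.9 [0.4291 0.1461 0.1436] [-0.0319  0.998   0.0542 -0.0025] [-0.9318 -0.9729 -1.999 ] 0.035248368212771296 50.63974466174841
dish_in [150.  177.3] 0.7 [0.4148 0.2578 0.004 ]
dish_in [250.8 241.2] 0.64 [0.3566 0.1473 0.004 ]
  mask 10882 90 209 120 234 0.74
tray_in [ 51.4 299.7] 0.88 [0.2372 0.3872 0.004 ]
tray_in [494.9  17.8] 0.19 [ 0.5923 -0.0332  0.004 ]
  mask 6199 125 268 0 68 0.73
  mask 6310 0 108 243 339 0.6
```

View pics/w3.png

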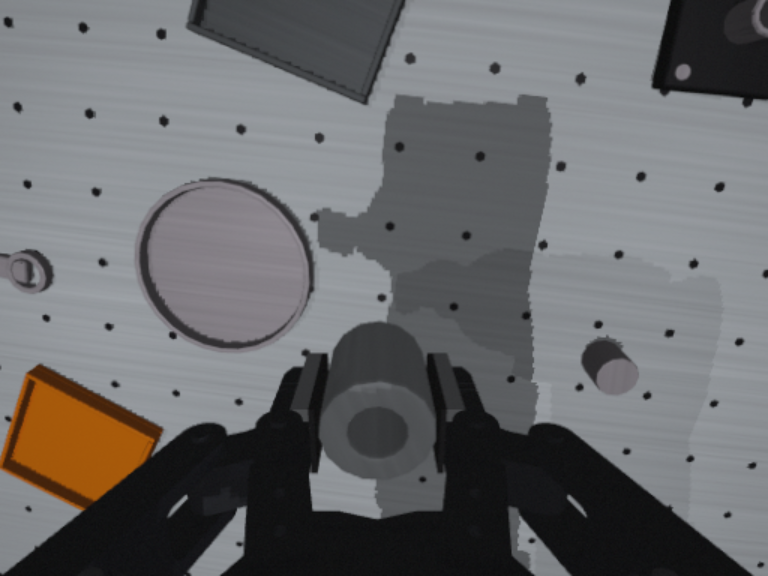

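The wrist view shows the dish centred near (225,264), i.e. (150,176) raw, matching (0.414,0.258). Speed limiting during the carry left the tool slightly tilted, so I'll work out the correction.

```bash
cat > cor.py <<'E'
import sys
from h import *
s=env.get_state();Rm=rq(s['orientation']);yaw=float(sys.argv[4])
x=Rm[:,0];a=np.arctan2(x[1],x[0]) if yaw>9 else yaw
Rt=R.from_euler('z',a).as_matrix()@np.diag([1,-1,-1.])
print('joints',np.round(s['joint_pos'],3),'qv',np.round(s['qvel'],2),s['tcp_pos'],s['orientation'],s['clock'])
print('tilt deg',np.degrees(np.arccos(-Rm[2,2])),'yaw',np.degrees(a))
print('rot units',np.round(R.from_matrix(Rm.T@Rt).as_rotvec()/np.pi,4))
d=np.array(list(map(float,sys.argv[1:4])))-s['tcp_pos']
print('shift units, now axes',np.round(Rm.T@d/.25,3),' after turn',np.round(Rt.T@d/.25,3))
E
python3 cor.py .415 .258 .14 99
```

```text
joints [ 0.105  0.127 -0.416  1.027  0.063  3.141] qv [-0.    0.01 -0.    0.    0.   -0.  ] [0.43247419 0.14506511 0.14323788] [-0.03159313  0.99809869  0.05290619 -0.0013447 ] 13.15
tilt deg 3.6241880723142854 yaw 6.067278476102396
rot units [-0.0201 -0.0002  0.    ]
shift units, now axes [-0.022 -0.455  0.042]  after turn [-0.022 -0.457  0.013]
```

Joint 6 is at its range limit, so I'll turn the tool about z to give it room, then level it.

Request:
jog_arm:
  increments:
    - [[0,0,0,-0.02,0,0,200],[0,0,0,0,0,-0.04,200],[0,0,0,0,0,-0.04,200],[0,0,0,0,0,-0.04,200],[0,0,0,0,0,-0.04,200],[0,0,0,0,0,-0.04,200],[0,0,0,0,0,-0.04,200],[0,0,0,0,0,-0.04,200],[0,0,0,0,0,0,200],[0,0,0,0,0,0,200]]

```text
clock: 14.15
tcp_pos: [0.4331, 0.1347, 0.1428]
orientation: [-0.004, 0.879, 0.478, 0.001]
wrist_force: [0.2, -0.3, -2.4]
finger_gap: 0.0351
grip_force: 50.7
```

```bash
python3 cor.py .415 .258 .14 99
```

```text
joints [ 0.118  0.129 -0.413  1.029  0.009  2.264] qv [ 0.   -0.   -0.   -0.   -0.   -0.01] [0.43307475 0.13469528 0.14282676] [-0.00428858  0.87856381  0.47760378  0.00136613] 14.15
tilt deg 0.5157681657478 yaw 57.05750709354854
rot units [-0.002  -0.0021  0.    ]
shift units, now axes [ 0.375 -0.329  0.016]  after turn [ 0.375 -0.329  0.011]
```

Request:
jog_arm:
  increments:
    - [[0,0,0,-0.002,-0.002,0,200],[0.075,-0.066,0.002,0,0,0,200],[0.075,-0.066,0.002,0,0,0,200],[0.075,-0.066,0.002,0,0,0,200],[0.075,-0.066,0.002,0,0,0,200],[0.075,-0.065,0.002,0,0,0,200],[0,0,0,0,0,0,200],[0,0,0,0,0,0,200]]

```text
clock: 14.95
tcp_pos: [0.4139, 0.2586, 0.1403]
orientation: [0.0, 0.878, 0.479, -0.0]
wrist_force: [-0.6, -0.3, -2.9]
finger_gap: 0.0353
grip_force: 50.7
```

```bash
python3 cor.py .415 .258 .0188 99; python3 - <<'E'
from h import *
s=env.get_state();c=cams.read_camera('wrist')
for d in spotter.landmark_of('dish_in','wrist')[:2]: print(d['conf'],atz(c,d['uv'],.004,s))
for d in spotter.cut_out('dish_in','wrist')[:1]:
    k=max(cv2.findContours(d['region'].astype(np.uint8),0,1)[0],key=len);h=cv2.convexHull(k);P=np.array([atz(c,q[0],.014,s)[:2] for q in h],np.float32)
    print(d['conf'],cv2.minEnclosingCircle(P))
E
```

```text
joints [ 0.394  0.196 -0.339  1.036 -0.     2.536] qv [-0.02 -0.01 -0.01  0.   -0.   -0.  ] [0.41390495 0.25855382 0.14028722] [ 2.24064941e-04  8.77606657e-01  4.79381374e-01 -5.85567943e-05] 14.95
tilt deg 0.02653827620989851 yaw 57.290011299789754
rot units [0.0001 0.0001 0.    ]
shift units, now axes [0.001 0.005 0.486]  after turn [0.001 0.005 0.486]
0.67 [0.41239043 0.25858499 0.004     ]
0.17 [ 0.3811584  -0.00210317  0.004     ]
0.87 ((0.41423943638801575, 0.2578723132610321), 0.06033225357532501)
```

The dish fit gives centre (0.414,0.258) and radius 60 mm, as it should. The tool is level over it, so I'll lower to about 3 mm above touchdown and then creep.

Request:
jog_arm:
  increments:
    - [[0,0,0.08,0,0,0,200],[0,0,0.1,0,0,0,200],[0,0,0.1,0,0,0,200],[0,0,0.1,0,0,0,200],[0,0,0.06,0,0,0,200],[0,0,0.03,0,0,0,200],[0,0,0.015,0,0,0,200],[0,0,0,0,0,0,200],[0,0,0.004,0,0,0,200],[0,0,0.004,0,0,0,200],[0,0,0,0,0,0,200]]

```text
clock: 16.2
tcp_pos: [0.4145, 0.2585, 0.0177]
orientation: [0.0, 0.878, 0.479, 0.001]
wrist_force: [0.1, 0.1, -2.6]
finger_gap: 0.0351
grip_force: 50.7
```

Request:
jog_arm:
  increments:
    - [[0,0,0.003,0,0,0,200],[0,0,0,0,0,0,200]]

```text
clock: 16.4
tcp_pos: [0.4142, 0.2584, 0.0165]
orientation: [-0.0, 0.878, 0.479, 0.0]
wrist_force: [-0.3, 0.2, -1.4]
finger_gap: 0.035
grip_force: 50.7
```

Request:
jog_arm:
  increments:
    - [[0,0,0.002,0,0,0,200],[0,0,0,0,0,0,200]]

```text
clock: 16.6
tcp_pos: [0.4141, 0.2583, 0.0159]
orientation: [-0.0, 0.878, 0.479, 0.0]
wrist_force: [-0.3, -0.3, -2.2]
finger_gap: 0.0353
grip_force: 50.7
```

Request:
jog_arm:
  increments:
    - [[0,0,0.002,0,0,0,200],[0,0,0,0,0,0,200]]

```text
clock: 16.8
tcp_pos: [0.4141, 0.2583, 0.0158]
orientation: [-0.0, 0.878, 0.479, 0.0]
wrist_force: [-1.6, -1.3, 3.8]
finger_gap: 0.0351
grip_force: 51.2
```

The collar touched down with light force. I'll release by opening only part-way, then retreat up.

Request:
jog_arm:
  increments:
    - [[0,0,0,0,0,0,130],[0,0,0,0,0,0,110],[0,0,0,0,0,0,90],[0,0,0,0,0,0,90],[0,0,0,0,0,0,90],[0,0,-0.03,0,0,0,90],[0,0,-0.08,0,0,0,90],[0,0,-0.1,0,0,0,90],[0,0,-0.12,0,0,0,90],[0,0,-0.12,0,0,0,90],[0,0,-0.12,0,0,0,90],[0,0,0,0,0,0,90],[0,0,0,0,0,0,90]]

```text
clock: 18.1
tcp_pos: [0.4147, 0.2585, 0.1589]
orientation: [0.0, 0.878, 0.479, 0.001]
wrist_force: [0.1, -0.4, 0.5]
finger_gap: 0.0552
grip_force: 0.0
```

```bash
python3 w.py w4.png collar_a_center=.0265
```

```text
18.1 [0.4147 0.2585 0.1589] [0.0001 0.8777 0.4792 0.0013] [ 0.0695 -0.4209  0.5113] 0.055207895688964455 0.0
```

View pics/w4.png

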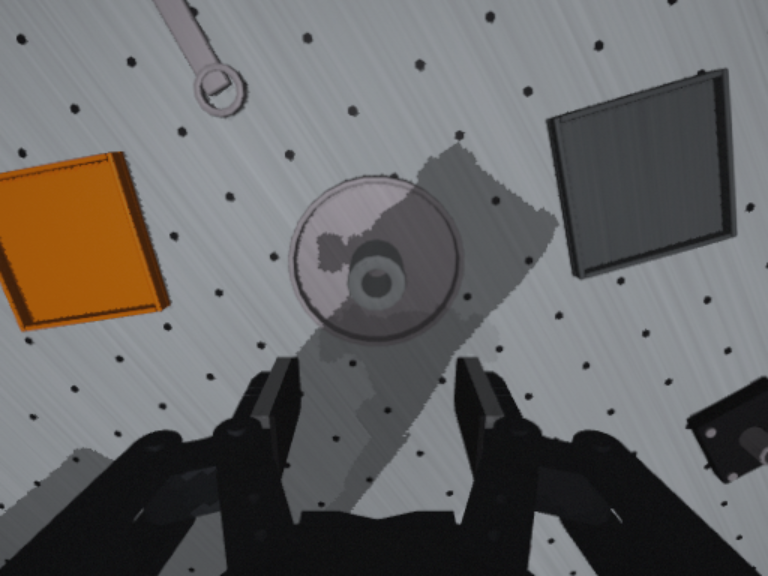

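The collar stands upright in the middle of the dish, with its rim at (377,283). The gripper is clear, so I'll hand in.

```bash
python3 -c "
from workcell import ticket;print(ticket.hand_in())"
```

```text
the job is handed in; nothing more can be done
None
```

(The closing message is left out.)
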